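# Start the jeweller's handpiece after the dust extractor

## Task

Get the jeweller's bench ready for grinding, pressing with the closed fingertips only: first switch on the dust extractor (the box with the round grille) by pressing the raised far end of its rocker fully down, then switch on the handpiece control unit by its rocker in the same way, then press the unit's round start button fully down for a moment and let it come up again. Keep to that order, do not press the square stop key, and do not pick up or shift any of the tools lying about.

Things in the scene. Friction and masses are not known exactly. Their poses are not given: they have to be found in the camera images.
- extractor: the dust extractor: fixed light-grey box 150 deep (own x) x 200 wide (own y) x 85 mm high, round fan grille on the left of its flat top, one rocker switch on the right. Origin at the centre of its underside; own +x points away from the robot, turned up to 0.5 rad. It may be the left or the right machine
- unit: the handpiece control unit: fixed dark green box 140 deep (own x) x 170 wide (own y) x 75 mm high; on its flat top a rocker switch at the left, at the right a round start button (farther) and a square stop key (nearer, 70 mm from the start button). Origin at the centre of its underside; own +x points away from the robot, turned up to 0.5 rad
- extractor_switch (a joint): extractor's V-shaped rocker, 28 wide x 60 mm long; hinge line at mid-length, 90 mm above the bench, at x 0, y -62 mm in the extractor's frame. About 0 = off: near half level, far half raised 0.4 rad (its end 12 mm). 0.4 = fully on: far half level, 5 mm above the box top. Yields to about 4 N on the far half, stays where left; on above 0.34
- extractor_switch_far (a point): point on top of the far half of the extractor's rocker, 20 mm from its hinge line, where to press; it moves with the rocker
- unit_switch (a joint): the control unit's rocker: same make as the extractor's, hinge line 80 mm above the bench, at x 0, y +52 mm in the unit's frame; 0 = off (far half raised), 0.4 = fully on (far half level); about 4 N, stays where it is left; counts as on above 0.34
- unit_switch_far (a point): point on top of the far half of the unit's rocker, 20 mm from its hinge line; it moves with the rocker
- start (a joint): travel of the round start button: 0 up, 0.006 m fully down; sprung, needs 5 N at the bottom and comes up again when released
- start_top (a point): centre of the start button's top: when up, 22 mm above the unit's top; button 32 mm across in a round 48 mm collar 12 mm high; pressed straight down
- stop (a joint): travel of the square stop key: 0 up, 0.004 m down; sprung, 4 N. Leave it alone
- stop_top (a point): centre of the stop key's top, 13 mm above the unit's top; key 20 x 20 mm
- handpiece: bystander: slim aluminium rotary handpiece, 135 x 26 mm, lying; origin at its underside, loose
- loupe: bystander: black eye loupe, 36 mm across, 32 mm high; origin at its underside, loose
- pliers: bystander: small pliers with dark handles, 130 mm, lying; origin at its underside, loose
- file: bystander: hand file with pale wooden handle, 215 mm, lying; origin at its underside, loose
- saw: bystander: jeweller's saw frame, 260 x 95 mm, lying flat; origin at its underside, loose
- jar: bystander: amber glass jar, 48 mm across, 60 mm high; origin at its underside, loose
- ring_clamp: bystander: pale wooden ring clamp, 100 x 26 x 22 mm, lying; origin at its underside, loose
There are look-alikes about, which are no part of the job. Leave any yellow look-alike of the unit alone.

How it is judged:
By the outcome, as a careful person would: the job done as asked, in the order asked, and still so for the second after the job is handed in, with the robot touching nothing.
It also fails if it takes over 51 s, if anything falls off the work surface, if the arm or the gripper's body presses on something with over 40 N, if the wrist force passes 120 N, or if a joint passes its speed limit or range.

## Robot

A 7-joint arm with a two-finger parallel gripper is mounted at the origin on the work surface. World frame = base frame: x ahead of the robot, y to its left, z up, the work surface at z = 0. Lengths are in m, angles in rad, forces in N, time in s.
With the tool pointing down it reaches from about 0.425 to 0.925 m from the base axis. Payload 6.8 kg.
Tool frame: the origin (TCP) lies at the very end of the fingers, on their centre line; the grasp point (between the pads) lies 19 mm behind it (r.tcp_to_grasp is the distance from the TCP to the grasp point, in m); z points along the fingers, y is the line along which they close (so a half turn about z gives the same grasp; the last joint's range is limited). The gripper opens to 85 mm and grips with 20 to 120 N. Pads are 22 mm wide; open, the fingers measure 114 mm over their backs; the gripper's body (76 mm by 85 mm) begins 54 mm behind the grasp point. The pads swing forward as they close: fully open they stand 13 mm farther back than shut.
Start: joints at [-1.348, 0.477, 0.022, 1.555, -0.011, 1.109, -0.083], TCP at [0.219, 0.638, 0.231] pointing down, gripper open.
Joint ranges: [-2.96, 2.96], [-0.34, 2.1], [-1.41, 1.46], [0.24, 2.44], [-1.37, 4.51], [0.17, 1.92], [-2.96, 2.96]. Speed limits (rad/s): [2.39, 2.39, 3.14, 3.14, 3.14, 3.14, 3.14].

## Interface

Orientations are given as a rotation vector (axis times angle).
In Python, from bench import r gives the robot as it stands.
- The arm moves only by the tool step_arm, never from a script. Its argument "moves" is a list of rows, each a list of 7 numbers: the shift along the tool's x, y, z in mm, then the turn, a rotation vector about the tool's x, y, z in rad, then the finger opening in mm, from 0 to 85.4. A call has 1 to 8 rows; each row is the pose to reach, as a shift and turn from the pose commanded when the call began, along the tool's axes at that moment; what a row does not reach only later rows make up. A row lasts 1/10 s, in which the tool goes at most 50 mm and 8.59 degrees, less where a joint would pass 70% of its speed; a pose out of reach is approached as far as the arm can. A call with a gripper value outside its range is refused whole. The fingers move at their own pace and stop on an object; "grip_force" is the grip in N (left out, the last holds). Time passes only in rows, so rows that repeat a pose let the fingers close. It gives the time, the measured TCP pose, the force, the opening and the grip force at its end, in the units of the state.
- r.get_obs(): the state, without advancing time (a new reading comes with each control period).
- r.grab_frame(name): name is "scene" or "top" or "wrist"; returns a dict with "image" (420x560x3 uint8, red, green, blue), "depth" (420x560 float32, m along the optical axis (not along the pixel's ray), 0 where there is no reading), "mtx" (3x3 intrinsics, pixels), "rvec" (rotation vector, rad) and "tvec" (3), from world to camera coordinates, as OpenCV has them. Camera axes: x right, y down, z forward; pixel columns grow to the right and rows downward; lengths in m; the calibration is good to about 2 mm. A picture is of the moment at which its call begins.
- r.hand_in(): hands the job in; it is judged then, once.
The state is a dict: "clock": time; "joints": joint angles; "qvel": joint speeds; "tau": joint torques, N m; "tcp_pos": TCP position; "orientation": TCP orientation; "contact_force": force on the tool from outside, world axes, zero at the start; "moment": the same for the moment, N m; "grip_width": finger opening in m; "gripper_force": force on a finger pad.
Only numpy, scipy, OpenCV 4.12 (cv2) and the standard library are available. Lean on these libraries where they do the work, as an engineer would, in place of code of your own. Each camera call takes 0.05 s, during which the arm holds its last target. There are 200 camera calls.

## Working session

There is one attempt and no reset: what is moved stays moved. The work goes in short steps, Python scripts to look and compute and a tool call to move; the robot and the scene stay as the last step left them, time stands still between calls to the robot, and variables do not carry over. Pictures are saved under pics/ and viewed, at most 10 in all, crops included, and the job is handed in when it is done.

Besides the shell and the picture viewer there is one more tool, called after ">>>" as a command line: name --pt "numbers of a row" for each row, then --argument value for the rest. step_arm: Moves the arm, as the interface text tells. Its arguments: {"type":"object","properties":{"moves":{"type":"array","items":{"type":"array","items":{"type":"number"}}},"grip_force":{"type":"number"}},"required":["moves"]}

```bash
mkdir -p pics; cat > h.py <<'E'
import numpy as np, cv2
from bench import r
def grab(n,f=None):
    d=r.grab_frame(n); np.savez(f'pics/{f or n}.npz',**d)
    cv2.imwrite(f'pics/{f or n}.png',d['image'][:,:,::-1]); return d
def world(d):
    h,w=d['depth'].shape; v,u=np.mgrid[:h,:w]; z=d['depth']; K=d['mtx']
    c=np.stack([(u-K[0,2])/K[0,0]*z,(v-K[1,2])/K[1,1]*z,z],-1)
    R=cv2.Rodrigues(d['rvec'])[0]; return (c-d['tvec'].ravel())@R
E
python3 -c "
from h import *
a=grab('top','top1'); b=grab('scene','scene1')
i=np.hstack([a['image'],b['image']])[:,:,::-1]
print(r.get_obs())
for d in(a,b): print(d['mtx'],d['rvec'],d['tvec'])
"
```

```text
{'clock': 0.1, 'joints': array([-1.34808418,  0.47772713,  0.02233413,  1.55638024, -0.01147924,
        1.10931965, -0.08306459]), 'qvel': array([-9.91522873e-05, -1.13549496e-03,  9.29789711e-05, -1.96824904e-03,
        4.61947263e-04,  9.67267999e-04, -1.21543879e-04]), 'tau': array([ 3.83900246e-03, -5.97764182e+01,  1.61317628e+00, -2.81953597e+01,
        1.27425665e-02,  4.95242479e-03,  3.50657061e-06]), 'tcp_pos': array([0.21907998, 0.63786963, 0.23040462]), 'orientation': array([-5.17137131e-01, -3.09859206e+00,  2.67065159e-03]), 'contact_force': array([-0.5306107 ,  0.69837585, -0.25995369]), 'moment': array([0.0124817 , 0.02443809, 0.01405801]), 'gripper_force': 0.0, 'grip_width': 0.0854441343443358}
[[422.20693758   0.         273.38725406]
 [  0.         422.20693758 207.45384639]
 [  0.           0.           1.        ]] [ 2.17242604 -2.13115964  0.15277798] [-0.12288512  0.53946787  1.16986187]
[[490.13968228   0.         280.22442042]
 [  0.         490.13968228 208.12995616]
 [  0.           0.           1.        ]] [ 1.36917893  2.17720604 -0.88721032] [ 0.31277241 -0.27000743  1.63123506]
```

View pics/top1.png

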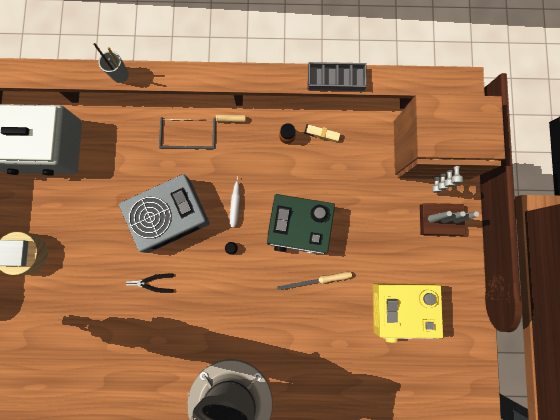

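View pics/scene1.png

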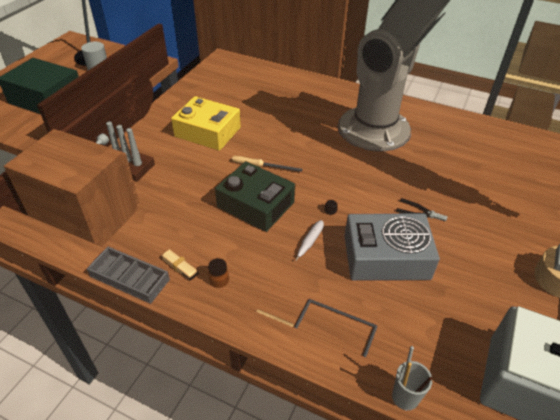

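The top view shows the extractor (grey) at (163,213) with its rocker at (182,203). The green unit is at (302,224), with its rocker at (283,220), start at (320,213) and stop at (316,238). The yellow box at (408,311) is the decoy. The scene view agrees.

```bash
cat > m.py <<'E'
from h import *
W={}
for n in('top1','scene1'):
    d=dict(np.load(f'pics/{n}.npz')); W[n]=world(d).reshape(-1,3)
ref=world(dict(np.load('pics/top1.npz')))
for name,uv,h,(dx,dy),feats in(('ext',(163,213),.085,(.15,.2),dict(sw=(182,203))),('unit',(302,224),.075,(.14,.17),dict(sw=(283,220),start=(320,213),stop=(316,238)))):
    c0=ref[uv[1],uv[0]]
    for n,P in W.items():
        m=(np.hypot(*(P[:,:2]-c0[:2]).T)<.15)&(abs(P[:,2]-h)<.006)
        Q=P[m]; (c,s,a)=cv2.minAreaRect((Q[:,:2]*1000).astype(np.float32))
        print(name,n,'centre',np.round(c,1),'size',np.round(s,1),'ang',round(a,2),'z',np.median(Q[:,2]).round(4),len(Q))
    for k,(u,v) in feats.items(): print(k,ref[v,u].round(4))
E
python3 m.py
```

```text
ext top1 centre [516.7 193.8] size [150.2 200. ] ang 26.16 z 0.0862 3544
ext scene1 centre [521.7 197.4] size [150.9 198.6] ang 26.45 z 0.0834 3587
sw [0.542  0.138  0.0891]
unit top1 centre [ 494.5 -188.6] size [169.9 142. ] ang 81.61 z 0.0761 2554
unit scene1 centre [ 500.  -184.6] size [170.3 143.4] ang 80.85 z 0.0725 1857
sw [ 0.5017 -0.1395  0.0788]
start [ 0.5211 -0.2395  0.0942]
stop [ 0.4534 -0.2297  0.0866]
```

```bash
cat >> h.py <<'E'
from scipy.spatial.transform import Rotation as Ro
BOX=dict(ext=[519.2,195.6,26.3],unit=[497.3,-186.6,-8.8])
def pt(b,x,y):
    cx,cy,a=BOX[b]; a=np.radians(a); return np.array([cx+x*np.cos(a)-y*np.sin(a),cy+x*np.sin(a)+y*np.cos(a)])
def go(xyz,yaw):
    o=r.get_obs(); R=Ro.from_rotvec(o['orientation']); p=o['tcp_pos']*1000
    a=np.radians(yaw); T=Ro.from_matrix(np.array([[np.cos(a),np.sin(a),0],[np.sin(a),-np.cos(a),0],[0,0,-1]]))
    print('now',p.round(1),'F',o['contact_force'].round(1),'t',o['clock'],'shift',R.inv().apply(np.array(xyz)-p).round(1),'turn',(R.inv()*T).as_rotvec().round(3))
E
python3 -c "
from h import *
P=np.concatenate([world(dict(np.load(f'pics/{n}.npz'))).reshape(-1,3) for n in('top1','scene1')])
for x in np.arange(.2,.8,.1): print(round(x,1),[round(float(P[(abs(P[:,0]-x-.05)<.05)&(abs(P[:,1]-y)<.05)&(P[:,2]<.6),2].max(initial=0)),2) for y in np.arange(-.3,.75,.1)])
x=pt('ext',0,-62); print(x)
go([*pt('ext',-20,-62),220],206.3)
"
```

```text
0.2 [0.01, 0.01, 0.01, 0.01, 0.01, 0.01, 0.01, 0.01, 0.01, 0.01, 0.01]
0.3 [0.03, 0.02, 0.02, 0.01, 0.01, 0.02, 0.02, 0.01, 0.07, 0.09, 0.01]
0.4 [0.08, 0.09, 0.09, 0.04, 0.09, 0.1, 0.1, 0.01, 0.06, 0.09, 0.01]
0.5 [0.1, 0.1, 0.1, 0.03, 0.1, 0.11, 0.1, 0.01, 0.01, 0.01, 0.01]
0.6 [0.01, 0.01, 0.01, 0.02, 0.09, 0.09, 0.01, 0.01, 0.15, 0.15, 0.08]
0.7 [0.03, 0.06, 0.07, 0.01, 0.01, 0.01, 0.01, 0.01, 0.16, 0.16, 0.0]
0.8 [0.13, 0.14, 0.11, 0.11, 0.11, 0.11, 0.23, 0.18, 0.13, 0.13, 0.11]
[546.67041383 140.01784132]
now [219.1 637.9 230.4] F [-0.5  0.7 -0.3] t 0.1 shift [-457.4 -378.7   11.1] turn [-0.002 -0.001 -0.79 ]
```

>>> step_arm --pt "-457 -379 11 0 0 -0.79 0" --pt "-457 -379 11 0 0 -0.79 0" --pt "-457 -379 11 0 0 -0.79 0" --pt "-457 -379 11 0 0 -0.79 0" --pt "-457 -379 11 0 0 -0.79 0" --pt "-457 -379 11 0 0 -0.79 0" --pt "-457 -379 11 0 0 -0.79 0" --pt "-457 -379 11 0 0 -0.79 0" --grip_force 40

```text
clock: 0.9
tcp_pos: [0.4272, 0.2964, 0.2238]
orientation: [0.715, -3.059, 0.0]
contact_force: [-0.2, 0.2, -0.9]
grip_width: -0.0004
gripper_force: 0.0
```

```bash
python3 -c "
from h import *
go([*pt('ext',-20,-62),220],206.3); print(r.get_obs()['joints'].round(2))"
```

```text
now [427.2 296.4 223.8] F [-0.2  0.2 -0.9] t 0.9 shift [ -17.8 -193.2    3.8] turn [ 0. -0.  0.]
[-0.73  0.23  0.    1.93 -0.    0.98  1.3 ]
```

>>> step_arm --pt "-18 -193 4 0 0 0 0" --pt "-18 -193 4 0 0 0 0" --pt "-18 -193 4 0 0 0 0" --pt "-18 -193 4 0 0 0 0" --pt "-18 -193 4 0 0 0 0" --pt "-18 -193 4 0 0 0 0"

```text
clock: 1.5
tcp_pos: [0.5283, 0.1323, 0.2195]
orientation: [0.71, -3.059, 0.0]
contact_force: [0.3, 0.5, -0.3]
grip_width: 0.0001
gripper_force: 0.0
```

```bash
python3 -c "
from h import *
go([*pt('ext',24,-62),130],206.3)
d=grab('wrist','w1'); W=world(d)
R=cv2.Rodrigues(d['rvec'])[0]; print('cam',-R.T@d['tvec'].ravel())
i=d['image'][:,:,::-1].copy()
for x,y,z in((0,-62,90),(30,-62,102),(-30,-62,90),(20,-62,98)):
    q=cv2.projectPoints(np.array([[*pt('ext',x,y),z]])/1000,d['rvec'],d['tvec'],d['mtx'],None)[0].ravel(); print(x,q.round())
    cv2.circle(i,tuple(int(t) for t in q.round()),3,(0,0,255),-1)
cv2.imwrite('pics/w1a.png',i)"
```

```text
now [528.3 132.3 219.5] F [ 0.3  0.5 -0.3] t 1.5 shift [-43.9  -1.1  89.5] turn [ 0.    -0.001 -0.003]
cam [0.45716192 0.09752923 0.36128606]
0 [282. 225.]
30 [282. 265.]
-30 [282. 189.]
20 [282. 251.]
```

View pics/w1a.png

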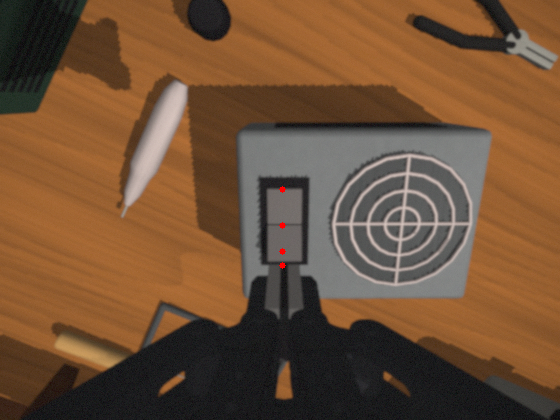

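The wrist view shows the predicted rocker points (282, 189–265) on the rocker itself to within about 2 px, with the hinge at row 225. The extractor pose is therefore confirmed, and I'll go above the far half and press.

>>> step_arm --pt "-42 -2 45 0 0 0 0" --pt "-42 -2 90 0 0 0 0" --pt "-42 -2 105 0 0 0 0" --pt "-42 -2 105 0 0 0 0"

```text
clock: 1.95
tcp_pos: [0.5635, 0.1518, 0.1114]
orientation: [0.719, -3.051, -0.0]
contact_force: [-0.5, -0.0, -0.3]
grip_width: -0.0002
gripper_force: 0.0
```

```bash
python3 -c "
from h import *
go([*pt('ext',22,-62),90],206.3)"
```

```text
now [563.5 151.8 111.4] F [-0.5 -0.  -0.3] t 1.95 shift [-1.8 -3.2 21.4] turn [ 0.002 -0.007  0.004]
```

>>> step_arm --pt "-2 -2 8 0 0 0 0" --pt "-2 -2 13 0 0 0 0" --pt "-2 -2 18 0 0 0 0" --pt "-2 -2 21 0 0 0 0" --pt "-2 -2 21 0 0 0 0"

```text
clock: 2.45
tcp_pos: [0.5702, 0.1498, 0.0946]
orientation: [-0.715, 3.057, 0.001]
contact_force: [1.4, 0.6, 2.2]
grip_width: 0.0004
gripper_force: 1.3
```

>>> step_arm --pt "2 1 3 0 0 0 0" --pt "2 1 5 0 0 0 0" --pt "2 1 5 0 0 0 0"

```text
clock: 2.75
tcp_pos: [0.5676, 0.1494, 0.09]
orientation: [-0.714, 3.058, 0.0]
contact_force: [-1.6, -0.4, 13.1]
grip_width: 0.0004
gripper_force: 6.0
```

>>> step_arm --pt "0 0 2 0 0 0 0" --pt "0 0 2 0 0 0 0"

```text
clock: 2.95
tcp_pos: [0.5676, 0.1494, 0.0898]
orientation: [-0.714, 3.058, 0.001]
contact_force: [-6.3, -2.3, 28.1]
grip_width: -0.0001
gripper_force: 14.0
```

>>> step_arm --pt "0 0 -40 0 0 0 0" --pt "0 0 -80 0 0 0 0" --pt "0 0 -120 0 0 0 0" --pt "0 0 -120 0 0 0 0"

```text
clock: 3.35
tcp_pos: [0.5693, 0.1498, 0.2119]
orientation: [-0.712, 3.052, 0.002]
contact_force: [1.2, 0.2, 0.1]
grip_width: -0.0002
gripper_force: 0.0
```

```bash
python3 -c "
from h import *
d=grab('scene','s2'); grab('wrist','w2'); P=world(d).reshape(-1,3)*1000
a=np.radians(26.3)
for dd in (d,dict(np.load('pics/scene1.npz'))):
    P=world(dd).reshape(-1,3)*1000-[*pt('ext',0,-62),0]
    x=P[:,0]*np.cos(a)+P[:,1]*np.sin(a); y=-P[:,0]*np.sin(a)+P[:,1]*np.cos(a)
    for s in (-24,-16,-8,8,16,24): 
        m=(abs(x-s)<4)&(abs(y)<8)&(P[:,2]<130)&(P[:,2]>70); print(s,np.median(P[m,2]).round(1),m.sum(),end='; ')
    print()
go([*pt('unit',-20,52),210],171.2)"
```

```text
-24 97.4 17; -16 93.9 24; -8 90.6 19; 8 87.4 15; 16 87.6 15; 24 87.0 19; 
-24 87.5 15; -16 87.3 17; -8 87.8 14; 8 90.3 11; 16 94.7 13; 24 95.6 15; 
now [566.6 149.1 207. ] F [ 0.1  0.7 -0.5] t 3.45 shift [ 197.4 -216.2   -3. ] turn [-0.    -0.     0.613]
```

The extractor rocker is fully on: the far half is level and the near half raised. Now the unit.

>>> step_arm --pt "197 -216 -3 0 0 0.613 0" --pt "197 -216 -3 0 0 0.613 0" --pt "197 -216 -3 0 0 0.613 0" --pt "197 -216 -3 0 0 0.613 0" --pt "197 -216 -3 0 0 0.613 0" --pt "197 -216 -3 0 0 0.613 0" --pt "197 -216 -3 0 0 0.613 0" --pt "197 -216 -3 0 0 0.613 0"

```text
clock: 4.25
tcp_pos: [0.4846, -0.132, 0.2083]
orientation: [-0.245, -3.128, -0.0]
contact_force: [0.5, 0.0, -0.1]
grip_width: 0.0001
gripper_force: 0.0
```

```bash
python3 -c "
from h import *
go([*pt('unit',22,52),105],171.2)
d=grab('wrist','w3')
i=d['image'][:,:,::-1].copy()
for x,y,z in((0,52,80),(30,52,92),(-30,52,80),(35,-46,97),(-35,-46,88)):
    q=cv2.projectPoints(np.array([[*pt('unit',x,y),z]])/1000,d['rvec'],d['tvec'],d['mtx'],None)[0].ravel(); print(x,q.round())
    cv2.circle(i,tuple(int(t) for t in q.round()),2,(0,0,255),-1)
cv2.imwrite('pics/w3a.png',i)"
```

```text
now [ 484.6 -132.   208.3] F [ 0.5  0.  -0.1] t 4.25 shift [-4.330e+01  1.000e-01  1.031e+02] turn [-0.    -0.004 -0.003]
0 [283. 227.]
30 [283. 267.]
-30 [283. 191.]
35 [160. 276.]
-35 [154. 188.]
```

View pics/w3a.png

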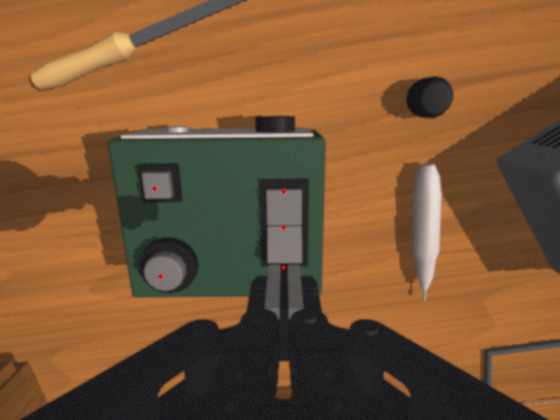

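The unit rocker sits on the predicted points (hinge at (284,226)). The start button centre is at (165,270), about 4 mm nearer and to the left of my prediction. Pressing the rocker.

>>> step_arm --pt "-43 1 50 0 0 0 0" --pt "-43 1 95 0 0 0 0" --pt "-43 1 108 0 0 0 0" --pt "-43 1 114 0 0 0 0" --pt "-43 1 119 0 0 0 0" --pt "-43 1 124 0 0 0 0" --pt "-43 1 128 0 0 0 0" --pt "-43 1 128 0 0 0 0"

```text
clock: 5.1
tcp_pos: [0.5298, -0.137, 0.0826]
orientation: [0.241, 3.13, 0.0]
contact_force: [-0.3, 0.8, 0.4]
grip_width: 0.0001
gripper_force: 0.1
```

>>> step_arm --pt "1 0 2 0 0 0 0" --pt "1 0 4 0 0 0 0" --pt "1 0 4 0 0 0 0"

```text
clock: 5.4
tcp_pos: [0.5293, -0.1373, 0.08]
orientation: [0.242, 3.129, 0.001]
contact_force: [-3.1, 1.6, 16.7]
grip_width: -0.0001
gripper_force: 8.6
```

>>> step_arm --pt "0 0 2 0 0 0 0" --pt "0 0 2 0 0 0 0"

```text
clock: 5.6
tcp_pos: [0.5294, -0.1374, 0.0797]
orientation: [0.243, 3.129, 0.002]
contact_force: [-8.7, 3.8, 36.8]
grip_width: 0.0
gripper_force: 18.2
```

>>> step_arm --pt "0 0 -40 0 0 0 0" --pt "0 0 -80 0 0 0 0" --pt "0 0 -80 0 0 0 0"

```text
clock: 5.9
tcp_pos: [0.5308, -0.1384, 0.1608]
orientation: [0.243, 3.124, -0.001]
contact_force: [1.0, -0.1, 0.1]
grip_width: 0.0003
gripper_force: 0.0
```

```bash
python3 -c "
from h import *
d=grab('scene','s3')
a=np.radians(-8.8)
for dd in (d,dict(np.load('pics/scene1.npz'))):
    P=world(dd).reshape(-1,3)*1000-[*pt('unit',0,52),0]
    x=P[:,0]*np.cos(a)+P[:,1]*np.sin(a); y=-P[:,0]*np.sin(a)+P[:,1]*np.cos(a)
    for s in (-24,-16,-8,8,16,24): 
        m=(abs(x-s)<4)&(abs(y)<8)&(P[:,2]<120)&(P[:,2]>60); print(s,np.median(P[m,2]).round(1),m.sum(),end='; ')
    print()
print(pt('unit',31,-42))
go([*pt('unit',31,-42),110],171.2)"
```

```text
-24 86.6 14; -16 84.0 16; -8 80.8 19; 8 77.4 10; 16 77.1 14; 24 77.3 14; 
-24 77.9 11; -16 78.0 14; -8 76.5 11; 8 80.1 10; 16 83.7 7; 24 88.1 10; 
[ 521.5096747  -232.84815295]
now [ 529.5 -137.8  158.4] F [-1.2  0.5 -0.5] t 5.95 shift [ -6.5 -95.2  48.4] turn [ 0.     0.005 -0.001]
```

Both rockers are on. Moving over the start button.

>>> step_arm --pt "-6 -50 0 0 0 0 0" --pt "-6 -97 0 0 0 0 0" --pt "-6 -97 30 0 0 0 0" --pt "-6 -97 50 0 0 0 0" --pt "-6 -97 50 0 0 0 0" --pt "-6 -97 50 0 0 0 0"

```text
clock: 6.55
tcp_pos: [0.5183, -0.2336, 0.1052]
orientation: [-0.241, -3.13, -0.0]
contact_force: [0.0, 0.3, -0.2]
grip_width: -0.0001
gripper_force: 0.0
```

```bash
python3 -c "
from h import *
go([*pt('unit',31,-42),91],171.2)
d=grab('wrist','w4')"
```

```text
now [ 518.3 -233.6  105.2] F [ 0.   0.3 -0.2] t 6.55 shift [-3.1  1.2 14.2] turn [ 0.    -0.002 -0.   ]
```

View pics/w4.png

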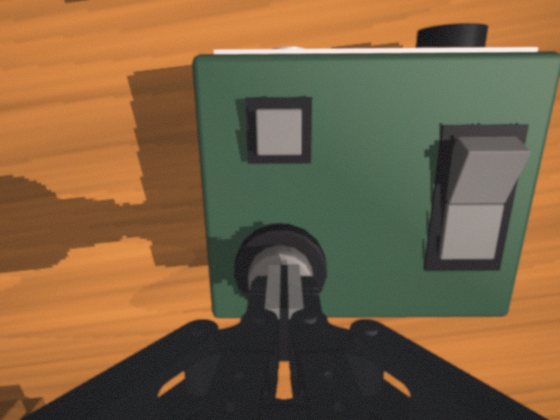

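The wrist view shows the fingertips at (284,265) over the start button, centred to within a few mm. The unit's rocker is on (near half raised). Pressing start.

>>> step_arm --pt "-2 0 6 0 0 0 0" --pt "-2 0 10 0 0 0 0" --pt "-2 0 14 0 0 0 0" --pt "-2 0 16 0 0 0 0" --pt "-2 0 16 0 0 0 0"

```text
clock: 7.1
tcp_pos: [0.5221, -0.234, 0.0911]
orientation: [0.241, 3.13, 0.001]
contact_force: [-1.0, 1.6, 8.7]
grip_width: -0.0004
gripper_force: 4.7
```

>>> step_arm --pt "0 0 2 0 0 0 0" --pt "0 0 3 0 0 0 0" --pt "0 0 3 0 0 0 0"

```text
clock: 7.4
tcp_pos: [0.5222, -0.234, 0.0906]
orientation: [0.242, 3.13, 0.002]
contact_force: [-8.8, 5.3, 34.0]
grip_width: -0.0003
gripper_force: 17.1
```

It has bottomed out: the force rose to 34 N with no further travel. Releasing.

>>> step_arm --pt "0 0 -40 0 0 0 0" --pt "0 0 -80 0 0 0 0" --pt "0 0 -120 0 0 0 0" --pt "0 0 -120 0 0 0 0" --pt "0 0 -120 0 0 0 0"

```text
clock: 7.9
tcp_pos: [0.5213, -0.2341, 0.2076]
orientation: [0.241, 3.131, -0.0]
contact_force: [-0.6, 0.1, -0.2]
grip_width: -0.0001
gripper_force: 0.0
```

```bash
python3 -c "
from h import *
grab('top','t5'); d=grab('scene','s5')
a=np.radians(-8.8)
for dd in (d,dict(np.load('pics/scene1.npz'))):
    P=world(dd).reshape(-1,3)*1000
    for b,x,y in(('ext',22,-62),('unit',22,52),('unit',31,-42)):
        m=(np.hypot(*(P[:,:2]-pt(b,x,y)).T)<8)&(P[:,2]<125); print(np.median(P[m,2]).round(1),end=' ')
    print()
print(r.get_obs()['contact_force'])"
```

```text
87.2 77.6 93.6 
95.1 86.4 94.8 
[-0.10620788 -0.14536721 -0.29198064]
```

View pics/s5.png

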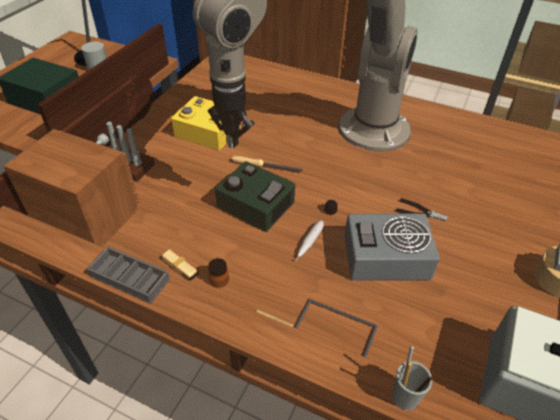

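The scene view shows both rockers on (at (367,234) and (272,190)) and the start button up again at (233,183). The tools have not moved and the arm is clear. Handing in.

```bash
python3 -c "
from bench import r
print(r.hand_in())"
```

```text
the job is handed in; nothing more can be done
None
```

I switched on the extractor, then the control unit, then pressed and released the start button, in that order and in about 8 s; the stop key and tools were left alone, and the job is handed in (no verdict was returned).

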